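Stand up the red 'washer in use' sign

TASK

The washer is running, so put out the sign with the red disc: unfold the hinged stand on its back fully by its red pull bar, then take the sign out of the rack and stand it in the middle of the cork mat, square to the mat, bottom edge and stand both on the mat, leaning back on its stand with the red disc facing towards the robot. Leave the sign with the blue disc where it is in the rack.

Things in the scene. Friction and masses are not known exactly. Their poses are not given: they have to be found in the camera images.
- red_centre (a point): Centre (half-way up and through) of the sign with the red disc: pale wooden frame 90 mm wide (its y), 140 mm high (its z, up), 12 mm thick (its x), 0.2 to 0.4 kg. The disc is on the front, which looks along -x, towards the robot; +x is the back. Starts upright in the rack. The top 30 mm of front and back are bare: pinch it there, front to back.
- rack: Fixed dark wooden rack; origin at the centre of its underside. Two stalls side by side, 135 mm apart, one sign in each, bottom edge 12 mm above the worktop. Posts reaching 48 mm above the worktop hold each sign's two side edges with 1 to 2 mm of play (a sign may lean 3 to 6 degrees); signs lift straight up out of it.
- red_hinge (a point): Middle of the hinge axis of the red sign's stand, on the sign: 8.5 mm behind and 34 mm above its centre (36 mm below the top edge). The hinge axis runs along the sign's y axis. Same axes as the sign.
- red_pull (a point): Middle of the red pull bar of the stand: a round bar 9 mm thick and 60 mm long along the sign's y, on a wire loop behind the stand. Stand folded, it is 44 mm behind and 22 mm below the hinge axis (58 mm below the sign's top), 42 mm clear of the sign's back. Pinched front and back from above, it turns freely in the fingers as it is carried round the hinge axis, up and a little back.
- red_stand (a joint): Opening angle of the red sign's stand in rad: 0 folded flat against the back, 0.55 fully open at a firm stop. A stiff hinge (0.03 N m, about 1 N at the pull bar): it stays where it is left.
- red_foot (a point): Lower tip of the red sign's stand, a 30 mm wide strut, 102 mm below the hinge when folded; it swings out behind the sign, to +x. Put down on its rounded bottom edge the sign tips back on to the open stand: it then leans back about 15 degrees, its centre 70 mm above the mat, this foot on the mat about 42 mm behind the centre.
- mat: Fixed rectangular cork mat, 125 mm deep (its x, pointing away from the robot) by 130 mm wide (its y), 3 mm thick; the origin is at the centre of its underside, on the worktop. Lies in front of the rack.
- blue_centre (a point): Centre of the other sign, with a blue disc and blue pull bar, otherwise the same; it stands in the other stall and stays there.
Mind the look-alikes: they are no part of the job. There is more than one size of the mat; the one meant has the size given above.

How it is judged:
On the way:
1. the red sign's stand is unfolded (0.42 rad or more) (value of joint red_stand above 0.42 rad), for 0.2 s.
At the end, for the whole second after the job is handed in: The red sign stands freely on the cork mat, stand open (0.40 rad or more), its foot behind on the mat, leaning back 6 to 25 degrees, turned at most 17 degrees from the mat, centre within 30 mm of the mat's middle sideways and from 42 mm before to 25 mm behind it. Blue sign within 20 mm of its start (value of joint red_stand above 0.4 rad and angle between red_centre's own z axis and vertical between 0.1 and 0.44 rad and height (world z) of red_centre below 0.085 m and height (world z) of red_foot below 0.012 m and x of red_centre in the frame of mat between -0.042 and 0.025 m and y of red_centre in the frame of mat between -0.03 and 0.03 m and x of red_foot in the frame of mat between 0 and 0.068 m and angle between the y axis of red_centre and the y axis of mat, either way round below 0.3 rad and distance of blue_centre from where it was at the start of the episode below 0.02 m); the robot touches nothing.
It fails at once if the blue sign is knocked or moved (distance of blue_centre from where it was at the start of the episode above 0.03 m).
It fails at once if the red sign falls over (angle between red_centre's own z axis and vertical above 0.9 rad).
It also fails if it takes over 42 s, if anything falls off the work surface, if the arm or the gripper's body presses on something with over 40 N, if the wrist force passes 120 N, or if a joint passes its speed limit or range.

ROBOT

A 6-joint arm with a two-finger parallel gripper is mounted at the origin on a cart in front of the work surface, level with it; the furniture and walls round the work are solid. World frame = base frame: x ahead of the robot, y to its left, z up, the work surface at z = 0. Lengths are in m, angles in rad, forces in N, time in s.
With the tool pointing down it reaches from about 0.25 to 0.725 m from the base axis. Payload 4 kg.
Tool frame: the origin (TCP) lies between the finger pads; the fingertips stand 17 mm ahead of it and the grasp point (between the pads) lies 2 mm behind it; z points along the fingers, x is the direction in which the jaws open and shut, and the axes are right-handed (so a half turn about z gives the same grasp; the last joint's range is limited). The gripper opens to 85 mm and grips with 20 to 120 N. Pads are 22 mm wide; open, the fingers measure 114 mm over their backs; the gripper's body (76 mm by 85 mm) begins 54 mm behind the grasp point. The pads swing forward as they close: fully open they stand 13 mm farther back than shut.
Start: joints at [-1.154, 0.241, 0.005, 1.335, 0, 1.571], TCP at [0.202, -0.457, 0.248] pointing down, gripper open.
Joint ranges: [-2.72, 2.72], [-1.05, 1.87], [-1.09, 1.28], [-1.99, 2.15], [-1.42, 1.44], [-3.14, 3.14]. Speed limits (rad/s): [2.79, 2.79, 3.14, 3.14, 3.14, 3.14].

INTERFACE

Orientations are given as a unit quaternion [x, y, z, w].
In Python, from workcell import telemetry, cams, workorder gives the robot as it stands. The module is installed in compiled form; this text tells all that it offers.
- The arm moves only by the tool apply_moves, never from a script. Its argument "moves" is a list that holds one entry, the list of rows, each a list of 4 numbers: the shift along the tool's x, y, z in mm, then the turn about the tool's z in degrees. A call has exactly 10 rows; each row shifts and turns the pose as measured when the row begins, along the tool's axes as they then stand; what a row does not reach is not made up. A row lasts 1/10 s, in which the tool goes at most 50 mm and 8.59 degrees, less where a joint would pass 70% of its speed; a pose out of reach is approached as far as the arm can. A call with a gripper value outside its range is refused whole. "hand" is the gripper's target within -1 to 1 (fully open at 1, half-way at 0, shut at -1), set as the call begins (left out, the last holds). The fingers move at their own pace and stop on an object; the grip force is fixed at half the most. Time passes only in rows, so rows that do not move let the fingers close, or fill a call up. It gives the time, the measured TCP pose, the force and the opening at its end, in the units of the state.
- telemetry.get_obs(): the state, without advancing time (a new reading comes with each control period).
- cams.camera(name): name is "scene" or "top" or "wrist"; returns a dict with "color" (384x512x3 uint8, red, green, blue), "fovy" (degrees; the focal length in pixels is half the picture's height over the tangent of half this angle, whatever the lens; pixels are square), "cx", "cy" (the principal point, pixels), "camera_from_world" (4x4, takes a point from world to camera coordinates). Camera axes: x right, y down, z forward; pixel columns grow to the right and rows downward; lengths in m; the calibration is good to about 2 mm. A picture is of the moment at which its call begins. There is no depth.
- workorder.job_done(): hands the job in, once; it reports no verdict.
The state is a dict: "clock": time; "joint_pos": joint angles; "joint_vel": joint speeds; "tau": joint torques, N m; "eef_pos": TCP position; "tool_rot": TCP orientation; "ft_force": force on the tool from outside, world axes, zero at the start; "ft_torque": the same for the moment, N m; "grip_width": finger opening in m.
Only numpy, scipy, OpenCV 4.12 (cv2) and the standard library are available. Lean on these libraries where they do the work, as an engineer would, in place of code of your own. Each camera call takes 0.05 s, during which the arm holds its last target. There are 200 camera calls.

## Working session

There is one attempt and no reset: what is moved stays moved. The work goes in short steps, Python scripts to look and compute and a tool call to move; the robot and the scene stay as the last step left them, time stands still between calls to the robot, and variables do not carry over. Pictures are saved under pics/ and viewed, about 8 in all and at most 12, crops included, and the job is handed in when it is done.

Besides the shell and the picture viewer there is one more tool, called after "Emit:" by a JSON object that holds its "api" and its "payload", one argument or row to a line. apply_moves: Moves the arm, as the interface text tells. Its arguments: {"type":"object","properties":{"moves":{"type":"array"},"hand":{"type":"number"}},"required":["moves"]}

```bash
mkdir -p pics
cat > h.py <<'E'
import numpy as np,cv2
from workcell import telemetry,cams,workorder
def cam(n):
    c=cams.camera(n);im=c["color"];f=im.shape[0]/2/np.tan(np.radians(c["fovy"])/2)
    return dict(im=im,f=f,cx=c["cx"],cy=c["cy"],T=np.array(c["camera_from_world"]))
def ray(c,u,v):
    R=c["T"][:3,:3];t=c["T"][:3,3]
    return -R.T@t, R.T@np.array([(u-c["cx"])/c["f"],(v-c["cy"])/c["f"],1])
def onz(c,u,v,z):
    o,d=ray(c,u,v);return o+d*(z-o[2])/d[2]
def tri(c1,p1,c2,p2):
    o1,d1=ray(c1,*p1);o2,d2=ray(c2,*p2)
    s=np.linalg.lstsq(np.c_[d1,-d2],o2-o1,rcond=None)[0]
    a=o1+s[0]*d1;b=o2+s[1]*d2;return (a+b)/2,np.linalg.norm(a-b)
def save(c,n,s=1):cv2.imwrite(n,cv2.resize(c["im"][:,:,::-1],None,fx=s,fy=s))
E
python3 - <<'E'
from h import *
o=telemetry.get_obs();print(o["clock"],o["eef_pos"],o["tool_rot"],o["grip_width"])
for n in("scene","top"):
    c=cam(n);np.save(n+".npy",c,allow_pickle=True);save(c,f"pics/{n}0.png",1.5);print(n,ray(c,256,192),c["f"])
E
```

```text
0.0 [ 0.2021938  -0.45663309  0.24742452] [ 8.38106537e-01 -5.45505592e-01 -8.69496270e-04 -5.70884577e-04] 0.08560826648169458
scene (array([-0.2520424 , -0.827625  ,  0.79294219]), array([ 0.67001988,  0.30502484, -0.67680602])) 441.6885957252602
top (array([ 0.41372017, -0.48876688,  1.0022729 ]), array([ 0.06049163, -0.01671949, -0.99811497])) 472.8104355649753
```

View pics/scene0.png

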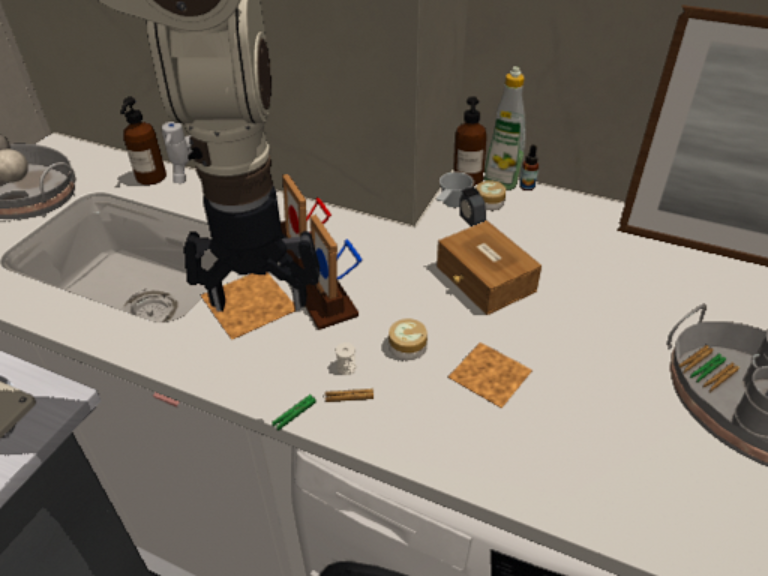

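View pics/top0.png

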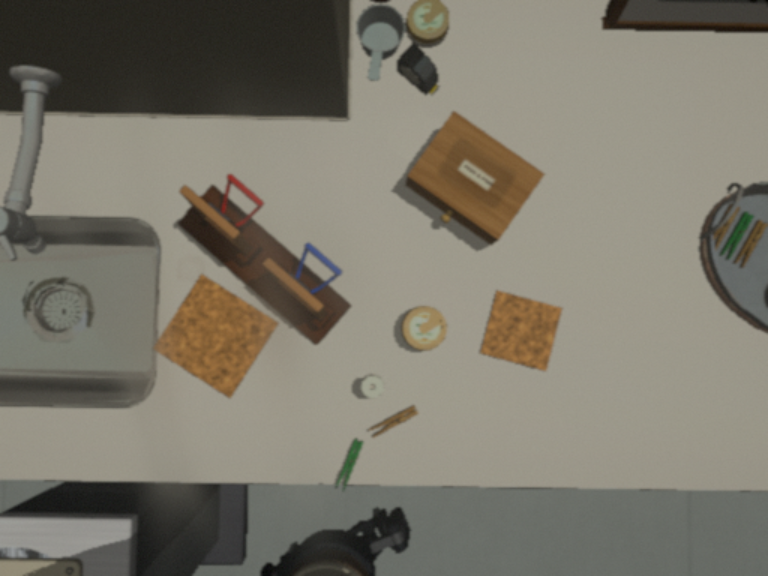

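The scene view shows the red-disc sign in the far stall and the blue in the near one. In the top view the red sign's top edge runs about (185,190)–(235,233), the red bar is near (245,190), and the larger left mat is centred about (217,336). All are 1.5x pixels.

Run:
```python
from h import *
s=np.load("scene.npy",allow_pickle=True).item();t=np.load("top.npy",allow_pickle=True).item()
def cs(m,k=15):
    c,_=cv2.findContours(m.astype(np.uint8),cv2.RETR_EXTERNAL,cv2.CHAIN_APPROX_NONE);return [x for x in c if cv2.contourArea(x)>k]
hsv=cv2.cvtColor(t["im"],cv2.COLOR_RGB2HSV)
h,S,V=cv2.split(hsv)
m=((h>8)&(h<22)&(S>130)&(V>110));m=cv2.morphologyEx(m.astype(np.uint8),cv2.MORPH_CLOSE,np.ones((3,3)))
for c in cs(m,300):
    r=cv2.minAreaRect(c);P=np.array([onz(t,*p,0.003)[:2] for p in cv2.boxPoints(r)])
    print("orange",r[0],P.mean(0).round(4),[np.linalg.norm(P[i]-P[i-1]).round(3) for i in range(4)],[np.degrees(np.arctan2(*(P[i]-P[i-1])[::-1])).round(1) for i in range(2)])
r=((h<5)|(h>174))&(S>150)&(V>60)
b=(h>108)&(h<128)&(S>120)
for n,q in(("red",r),("blue",b)):
    for c in cs(q,10): print(n,cv2.contourArea(c),cv2.boundingRect(c),np.array([onz(t,*p,.094)[:2] for p in cv2.boxPoints(cv2.minAreaRect(c))]).round(3).tolist())
crop=t["im"][110:215,110:240];cv2.imwrite("pics/tc.png",cv2.resize(crop[:,:,::-1],None,fx=6,fy=5.7 and 6,interpolation=cv2.INTER_CUBIC)[:600])
cv2.imwrite("pics/sc.png",cv2.resize(s["im"][110:220,170:270,::-1],None,fx=5,fy=5,interpolation=cv2.INTER_CUBIC))
```

```text
orange (346.9813232421875, 220.19503784179688) [ 0.4179 -0.6985] [np.float64(0.092), np.float64(0.088), np.float64(0.092), np.float64(0.088)] [np.float64(76.0), np.float64(-14.6)]
orange (143.24411010742188, 223.47352600097656) [ 0.4044 -0.2692] [np.float64(0.124), np.float64(0.122), np.float64(0.125), np.float64(0.121)] [np.float64(58.8), np.float64(-30.7)]
orange (316.78936767578125, 116.16883850097656) [ 0.6394 -0.6333] [np.float64(0.154), np.float64(0.113), np.float64(0.155), np.float64(0.113)] [np.float64(55.2), np.float64(-34.2)]
red 13.5 (147, 130, 4, 12) [[0.565, -0.291], [0.586, -0.295], [0.585, -0.3], [0.564, -0.296]]
red 32.0 (152, 117, 22, 19) [[0.608, -0.299], [0.613, -0.302], [0.578, -0.342], [0.574, -0.339]]
```

View pics/tc.png

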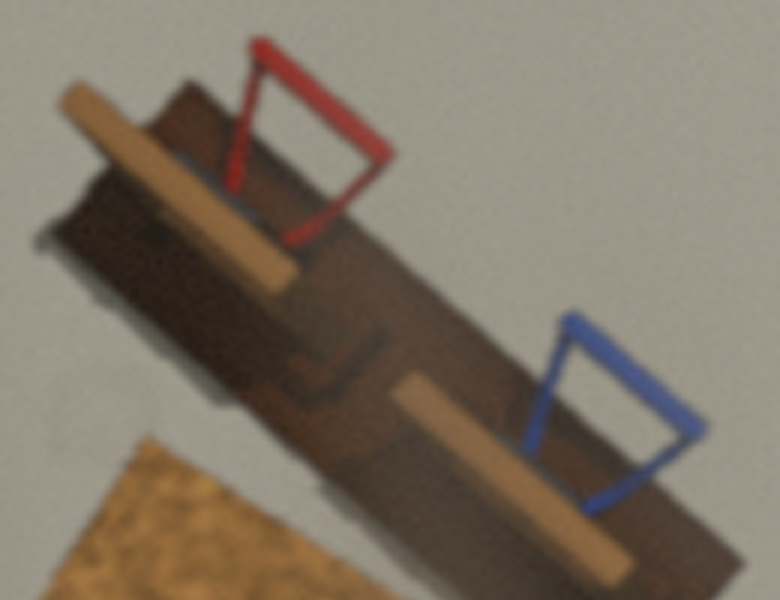

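View pics/sc.png

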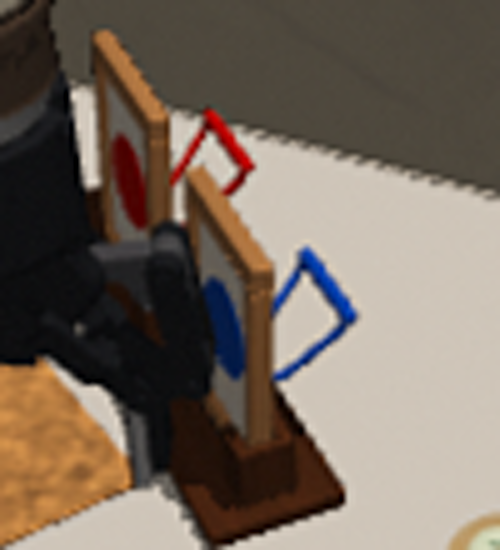

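The crops show the red bar ends at (260,47) and (388,155) and the red sign's top-face corners at (78,85), (60,108), (300,270) and (278,293) in the 6x top crop. In the 5x scene crop the bar ends are at (210,115) and (248,168).

Run:
```python
from h import *
s=np.load("scene.npy",allow_pickle=True).item();t=np.load("top.npy",allow_pickle=True).item()
T=lambda x,y:(x/6+109.6,y/6+109.6);Sx=lambda x,y:(x/5+169.6,y/5+109.6)
for a,b in(((260,47),(210,115)),((388,155),(248,168))): print("bar",tri(t,T(*a),s,Sx(*b)),onz(t,*T(*a),.094))
for a,b in(((60,108),(100,34)),((278,293),(152,122)),((300,270),(168,112))): print("sign",tri(t,T(*a),s,Sx(*b)))
P=[onz(t,*T(*a),.152)[:2] for a in((78,85),(60,108),(278,293),(300,270))]
print(np.round(P,4),np.mean(P,0))
e=(P[1]-P[2])+(P[0]-P[3]);print("yaw y",np.degrees(np.arctan2(e[1],e[0])))
P=[onz(t,*T(*a),.152)[:2] for a in((410,373),(392,395),(612,587),(635,563))]
print("blue",np.round(P,4),np.mean(P,0))
P=[onz(t,*T(*a),.015)[:2] for a in((190,82),(745,565))];print("rack back edge",P,np.degrees(np.arctan2(*(P[0]-P[1])[::-1])))
o=telemetry.get_obs()
from scipy.spatial.transform import Rotation as R
print(R.from_quat(o["tool_rot"]).as_matrix().round(3),o["joint_pos"])
```

```text
bar (array([ 0.61087573, -0.30216239,  0.09409184]), np.float64(0.0011974769407721159)) [ 0.61062425 -0.30160748  0.094     ]
bar (array([ 0.57618341, -0.34414702,  0.09379804]), np.float64(0.0005419399059767322)) [ 0.5760237  -0.34393757  0.094     ]
sign (array([ 0.57912177, -0.25642743,  0.15368888]), np.float64(0.0049583323776515404))
sign (array([ 0.52338787, -0.3214072 ,  0.15127435]), np.float64(0.0007710888062649006))
sign (array([ 0.52970316, -0.32807559,  0.15512396]), np.float64(0.0003139132943421637))
[[ 0.5855 -0.2589]
 [ 0.5783 -0.2537]
 [ 0.5231 -0.3212]
 [ 0.5302 -0.3276]] [ 0.5542777  -0.29036305]
yaw y 50.95593907713543
blue [[ 0.4996 -0.3616]
 [ 0.4928 -0.3563]
 [ 0.4362 -0.4237]
 [ 0.4435 -0.4304]] [ 0.46801574 -0.39298738]
rack back edge [array([ 0.61487179, -0.26112969]), array([ 0.44819777, -0.45925569])] 49.927687173381315
[[ 0.405 -0.914 -0.001]
 [-0.914 -0.405  0.002]
 [-0.002  0.    -1.   ]] [-1.15399318e+00  2.41347208e-01  3.86752672e-03  1.33516758e+00
 -1.26607225e-05  1.57079365e+00]
```

Emit:
{"api": "apply_moves", "payload": {
  "moves": [
    [[0, 0, 0, -6.7], [0, 0, 0, -6.7], [0, 0, 0, -6.7], [0, 0, 0, -6.5], [15, -25, 0, 0], [20, -33, 0, 0], [20, -33, 0, 0], [20, -33, 0, 0], [20, -33, 0, 0], [20, -33, 0, 0]]
  ],
  "hand": 0
}}

```text
clock: 1.1
eef_pos: [0.4113, -0.3771, 0.2418]
tool_rot: [0.942, -0.334, -0.006, -0.004]
ft_force: [-0.6, -0.7, 0.4]
grip_width: 0.0426
```

```bash
cat > go.py <<'E'
import sys
from h import *
from scipy.spatial.transform import Rotation as R
# go.py x y z yaw_of_tool_x(deg): needed move in tool axes
x,y,z,a=map(float,sys.argv[1:5])
o=telemetry.get_obs();M=R.from_quat(o["tool_rot"]).as_matrix()
cur=np.degrees(np.arctan2(M[1,0],M[0,0]));c,s=np.cos(np.radians(a)),np.sin(np.radians(a))
d=(np.array([x,y,z])-o["eef_pos"])*1000
print("t",round(o["clock"],2),"pos",o["eef_pos"].round(4),"yaw",cur.round(2),"w",round(o["grip_width"],4),"F",np.round(o["ft_force"],1))
print("turn",-((a-cur+180)%360-180),"shift in current axes",(M.T@d).round(1),"in final axes",np.round([c*d[0]+s*d[1],s*d[0]-c*d[1],-d[2]],1))
E
python3 go.py .5935 -.3232 .2 -39.5
```

```text
t 1.1 pos [ 0.4113 -0.3771  0.2418] yaw -39.05 w 0.0426 F [-0.6 -0.7  0.4]
turn 0.4532040648897464 shift in current axes [ 108.1 -156.5   40.9] in final axes [ 106.3 -157.5   41.8]
```

Emit:
{"api": "apply_moves", "payload": {
  "moves": [
    [[18, -26, 0, 0], [18, -26, 0, 0], [18, -26, 0, 0], [18, -26, 0, 0], [18, -26, 0, 0], [10, -15, 5, 0], [5, -7, 10, 0], [0, 0, 10, 0], [0, 0, 0, 0], [0, 0, 0, 0]]
  ]
}}

```text
clock: 2.1
eef_pos: [0.5959, -0.3169, 0.2051]
tool_rot: [0.944, -0.331, -0.012, -0.005]
ft_force: [0.5, -0.1, 0.1]
grip_width: 0.0426
```

```bash
python3 go.py .5935 -.3232 .098 -39.5
python3 - <<'E'
from h import *
c=cam("wrist");np.save("w.npy",c,allow_pickle=True);save(c,"pics/w1.png",1.2)
# predicted pixels of bar centre and sign top centre
for P in((.5935,-.3232,.094),(.5543,-.2904,.152)):
    q=c["T"][:3,:3]@np.array(P)+c["T"][:3,3];print(c["f"]*q[:2]/q[2]+[c["cx"],c["cy"]])
E
```

```text
t 2.1 pos [ 0.5959 -0.3169  0.2051] yaw -38.66 w 0.0426 F [ 0.5 -0.1  0.1]
turn 0.8381337867148773 shift in current axes [  4.9   6.5 107. ] in final axes [  2.1   6.4 107.1]
[258.39769681 208.38370334]
[176.36881269 235.53064792]
```

View pics/w1.png

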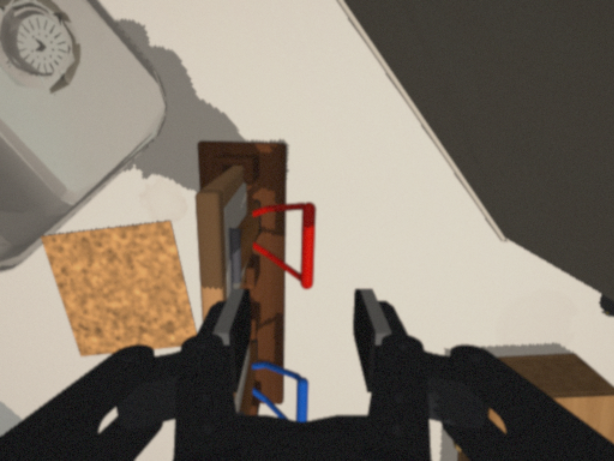

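The bar shows at (308,246), where I predicted it at (310,250), so I'm descending.

Emit:
{"api": "apply_moves", "payload": {
  "moves": [
    [[2, 3, 5, 0.8], [2, 3, 10, 0], [0, 1, 12, 0], [0, 0, 12, 0], [0, 0, 10, 0], [0, 0, 8, 0], [0, 0, 0, 0], [0, 0, 0, 0], [0, 0, 0, 0], [0, 0, 0, 0]]
  ]
}}

```text
clock: 3.15
eef_pos: [0.5905, -0.3275, 0.1451]
tool_rot: [0.94, -0.341, -0.012, -0.004]
ft_force: [-0.3, -0.4, 0.5]
grip_width: 0.0425
```

```bash
python3 go.py .5935 -.3232 .098 -39.5
```

```text
t 3.15 pos [ 0.5905 -0.3275  0.1451] yaw -39.83 w 0.0425 F [-0.3 -0.4  0.5]
turn -0.32838330990023223 shift in current axes [ 0.7 -5.2 47.1] in final axes [-0.4 -5.2 47.1]
```

Emit:
{"api": "apply_moves", "payload": {
  "moves": [
    [[0, -2, 10, 0], [0, -2, 12, 0], [0, 0, 12, 0], [0, 0, 10, 0], [0, 0, 3, 0], [0, 0, 0, 0], [0, 0, 0, 0], [0, 0, 0, 0], [0, 0, 0, 0], [0, 0, 0, 0]]
  ]
}}

```text
clock: 4.15
eef_pos: [0.6027, -0.3289, 0.1148]
tool_rot: [0.94, -0.34, 0.006, -0.001]
ft_force: [-0.1, 0.1, 0.6]
grip_width: 0.0428
```

```bash
python3 go.py .5935 -.3232 .098 -39.5
python3 - <<'E'
from h import *
c=cam("wrist");save(c,"pics/w2.png",1.2)
E
```

```text
t 4.15 pos [ 0.6027 -0.3289  0.1148] yaw -39.78 w 0.0428 F [-0.1  0.1  0.6]
turn -0.2813694927041297 shift in current axes [-10.9   1.6  16.7] in final axes [-10.7   1.4  16.8]
```

View pics/w2.png

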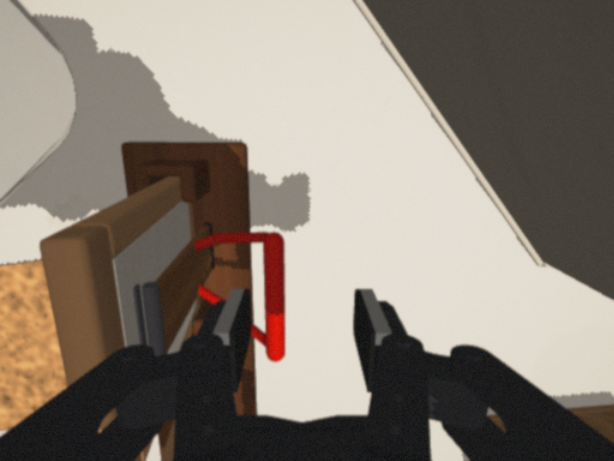

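The bar is between the fingers, at about (275,290), but the tool drifted about 11 mm back and stopped short of the depth. I'll check the joint limits.

Run:
```python
from h import *
from scipy.spatial.transform import Rotation as R
o=telemetry.get_obs();print(o["joint_pos"].round(3),o["tau"].round(1),o["joint_vel"].round(3),o["eef_pos"]);print(R.from_quat(o["tool_rot"]).as_matrix().round(3))
```

```text
[-0.501  0.679  0.342  1.222  0.004  1.764] [  0. -57.  25.  -0.   0.  -0.] [-0.002 -0.001  0.004  0.003 -0.001 -0.001] [ 0.60255746 -0.32882273  0.11460597]
[[ 0.768 -0.64   0.012]
 [-0.64  -0.769 -0.002]
 [ 0.01  -0.006 -1.   ]]
```

Emit:
{"api": "apply_moves", "payload": {
  "moves": [
    [[-4, 0, 0, 0], [-4, 0, 0, 0], [-3, 0, 0, 0], [0, 0, 4, 0], [-1, 0, 4, 0], [0, 0, 4, 0], [0, 0, 4, 0], [0, 0, 2, 0], [0, 0, 0, 0], [0, 0, 0, 0]]
  ]
}}

```text
clock: 5.2
eef_pos: [0.5925, -0.3205, 0.0939]
tool_rot: [0.94, -0.34, 0.006, -0.001]
ft_force: [0.6, -0.4, 0.2]
grip_width: 0.0427
```

```bash
python3 go.py .5935 -.3232 .098 -39.5
```

```text
t 5.2 pos [ 0.5925 -0.3205  0.0939] yaw -39.79 w 0.0427 F [ 0.6 -0.4  0.2]
turn -0.2887660890540644 shift in current axes [ 2.5  1.5 -4. ] in final axes [ 2.5  1.5 -4.1]
```

Emit:
{"api": "apply_moves", "payload": {
  "moves": [
    [[1, 1, -2, 0], [1, 0, -2, 0], [0, 0, 0, 0], [0, 0, 0, 0], [0, 0, 0, 0], [0, 0, 0, 0], [0, 0, 0, 0], [0, 0, 0, 0], [0, 0, 0, 0], [0, 0, 0, 0]]
  ],
  "hand": -1
}}

```text
clock: 6.2
eef_pos: [0.5921, -0.3216, 0.1006]
tool_rot: [0.94, -0.34, 0.004, -0.002]
ft_force: [-0.8, 0.9, 1.2]
grip_width: 0.0068
```

```bash
python3 go.py .5935 -.3232 .098 -39.5
```

```text
t 6.2 pos [ 0.5921 -0.3216  0.1006] yaw -39.8 w 0.0068 F [-0.8  0.9  1.2]
turn -0.30019286454455596 shift in current axes [2.1 0.4 2.6] in final axes [2.1 0.4 2.6]
```

Emit:
{"api": "apply_moves", "payload": {
  "moves": [
    [[1, 0, -2, 0], [1, 0, -2, 0], [1, 0, -2, 0], [1, 0, -2, 0], [1, 0, -2, 0], [0, 0, -2, 0], [0, 0, -2, 0], [0, 0, 0, 0], [0, 0, 0, 0], [0, 0, 0, 0]]
  ]
}}

```text
clock: 7.2
eef_pos: [0.5943, -0.3241, 0.1123]
tool_rot: [0.94, -0.34, 0.001, -0.003]
ft_force: [-0.4, 0.5, -3.8]
grip_width: 0.007
```

```bash
python3 go.py .5935 -.3232 .098 -39.5;python3 - <<'E'
from h import *
c=cam("wrist");save(c,"pics/w3.png",1.2)
E
```

```text
t 7.2 pos [ 0.5943 -0.3241  0.1123] yaw -39.79 w 0.007 F [-0.4  0.5 -3.8]
turn -0.29448259623416106 shift in current axes [-1.2 -0.1 14.3] in final axes [-1.2 -0.2 14.3]
```

View pics/w3.png

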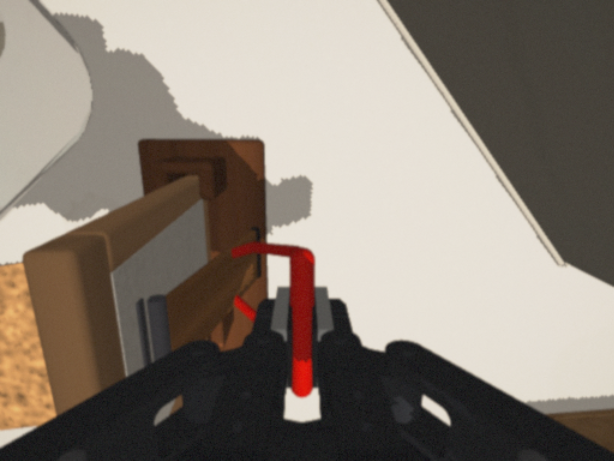

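The bar is held between the pads at about (300,320) and the strut is starting to swing out. I'll carry on round the arc.

Emit:
{"api": "apply_moves", "payload": {
  "moves": [
    [[1, 0, -2, 0], [1, 0, -2, 0], [0, 0, -2, 0], [0, 0, -2, 0], [0, 0, -2, 0], [0, 0, -2, 0], [0, 0, -2, 0], [0, 0, 0, 0], [0, 0, 0, 0], [0, 0, 0, 0]]
  ]
}}

```text
clock: 8.25
eef_pos: [0.5958, -0.3255, 0.1277]
tool_rot: [0.94, -0.34, 0.001, -0.003]
ft_force: [-0.8, 0.4, -2.8]
grip_width: 0.0065
```

```bash
python3 go.py .5935 -.3232 .098 -39.5
```

```text
t 8.25 pos [ 0.5958 -0.3255  0.1277] yaw -39.8 w 0.0065 F [-0.8  0.4 -2.8]
turn -0.29744820817074924 shift in current axes [-3.2 -0.1 29.7] in final axes [-3.2 -0.3 29.7]
```

Run:
```python
from h import *
c=cam("scene");np.save("scene2.npy",c,allow_pickle=True)
cv2.imwrite("pics/s2.png",cv2.resize(c["im"][90:210,170:270,::-1],None,fx=5,fy=5,interpolation=cv2.INTER_CUBIC))
```

```text
(no output)
```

View pics/s2.png

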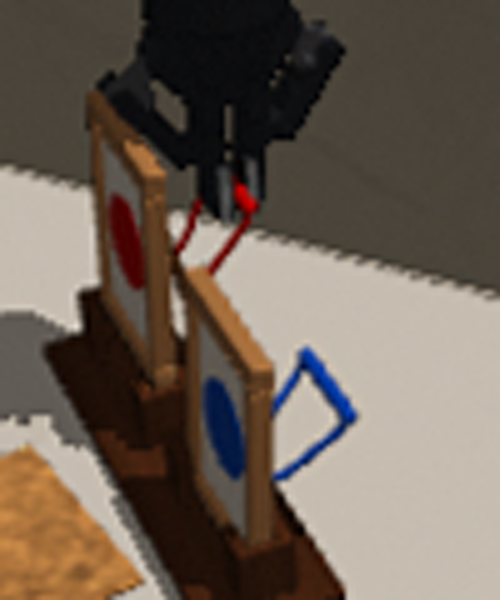

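The red sign's top corner at (148,185) is higher than before, at 222 on the same scale, so the sign was partly lifted as well as unfolded. I'll quantify that.

Run:
```python
from h import *
c=np.load("scene2.npy",allow_pickle=True).item()
def pr(P):
    q=c["T"][:3,:3]@np.array(P)+c["T"][:3,3];u=c["f"]*q[:2]/q[2]+[c["cx"],c["cy"]];return ((u-[169.6,89.6])*5).round(0)
for h in(0,.005,.01,.015,.02,.025):print(h,"FR",pr([.5231,-.3212,.152+h]),"FL",pr([.5783,-.2537,.152+h]),"barR",pr([.5762+.003,-.344-.003,.094+h]),"back5",pr([.5231+.004,-.3212-.003,.152+h]))
```

```text
0 FR [150. 221.] FL [ 90. 136.] barR [255. 266.] back5 [160. 218.]
0.005 FR [150. 213.] FL [ 89. 128.] barR [254. 258.] back5 [159. 210.]
0.01 FR [149. 204.] FL [ 88. 120.] barR [254. 251.] back5 [158. 202.]
0.015 FR [148. 196.] FL [ 87. 112.] barR [253. 243.] back5 [157. 193.]
0.02 FR [147. 188.] FL [ 86. 103.] barR [252. 235.] back5 [156. 185.]
0.025 FR [146. 179.] FL [85. 95.] barR [252. 227.] back5 [155. 176.]
```

The sign rose about 22 mm with the bar, and the stand opened only about 0.28 rad because the grip holds the bar from turning. I'll lower it back, let go, and push the bar up from underneath with closed fingertips.

Emit:
{"api": "apply_moves", "payload": {
  "moves": [
    [[0, 0, 3, 0], [0, 0, 3, 0], [0, 0, 3, 0], [0, 0, 3, 0], [0, 0, 3, 0], [0, 0, 2, 0], [0, 0, 0, 0], [0, 0, 0, 0], [0, 0, 0, 0], [0, 0, 0, 0]]
  ]
}}

```text
clock: 9.3
eef_pos: [0.5953, -0.325, 0.1085]
tool_rot: [0.94, -0.34, -0.0, -0.003]
ft_force: [-1.0, 0.7, -3.5]
grip_width: 0.0069
```

```bash
python3 go.py .5935 -.3232 .105 -39.5;python3 - <<'E'
from h import *
c=cam("scene");np.save("scene3.npy",c,allow_pickle=True)
cv2.imwrite("pics/s3.png",cv2.resize(c["im"][90:210,170:270,::-1],None,fx=5,fy=5,interpolation=cv2.INTER_CUBIC))
E
```

```text
t 9.3 pos [ 0.5953 -0.325   0.1085] yaw -39.8 w 0.0069 F [-1.   0.7 -3.5]
turn -0.2953329165191292 shift in current axes [-2.5 -0.2  3.5] in final axes [-2.5 -0.2  3.5]
```

View pics/s3.png

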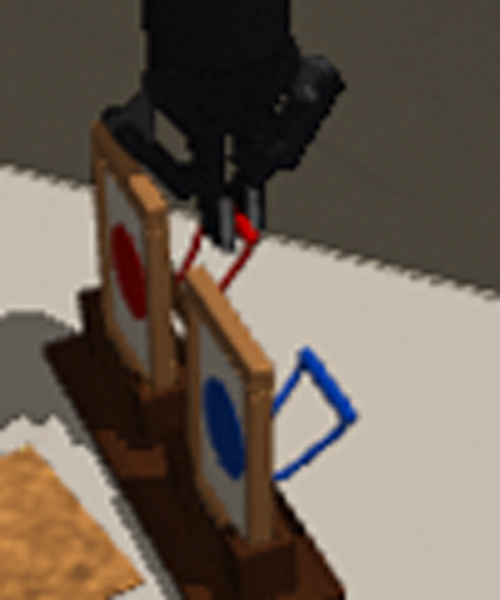

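Emit:
{"api": "apply_moves", "payload": {
  "moves": [
    [[0, 0, 2, 0], [0, 0, 2, 0], [0, 0, 0, 0], [0, 0, 0, 0], [0, 0, -8, 0], [0, 0, -10, 0], [0, 0, -10, 0], [0, 0, -10, 0], [4, 0, -6, 0], [6, 0, 0, 0]]
  ],
  "hand": 0
}}

```text
clock: 10.35
eef_pos: [0.6063, -0.3336, 0.1584]
tool_rot: [0.94, -0.34, 0.006, -0.002]
ft_force: [0.0, 0.4, -0.5]
grip_width: 0.0425
```

```bash
python3 go.py .5935 -.3232 .105 -39.5;python3 - <<'E'
from h import *
c=cam("top");np.save("top4.npy",c,allow_pickle=True)
c=cam("scene");np.save("scene4.npy",c,allow_pickle=True)
t=c["im"];h,S,V=cv2.split(cv2.cvtColor(t,cv2.COLOR_RGB2HSV))
r=(((h<5)|(h>174))&(S>150)&(V>60))
r[:, :200]=0;ys,xs=np.nonzero(r[90:210,:270]);ys+=90
i=np.argmax(xs);print("rightmost red",xs[i],ys[i], "top red", xs[np.argmin(ys)],ys.min())
c0=np.load("scene.npy",allow_pickle=True).item();t=c0["im"];h,S,V=cv2.split(cv2.cvtColor(t,cv2.COLOR_RGB2HSV))
r=(((h<5)|(h>174))&(S>150)&(V>60));r[:,:200]=0;ys,xs=np.nonzero(r[90:210,:270]);ys+=90;i=np.argmax(xs);print("start:",xs[i],ys[i],"top",xs[np.argmin(ys)],ys.min())
cv2.imwrite("pics/s4.png",cv2.resize(c["im"][90:210,170:270,::-1],None,fx=5,fy=5,interpolation=cv2.INTER_CUBIC))
E
```

```text
t 10.35 pos [ 0.6063 -0.3336  0.1584] yaw -39.78 w 0.0425 F [ 0.   0.4 -0.5]
turn -0.27963913129795515 shift in current axes [-17.1   0.6  53.2] in final axes [-16.5   0.1  53.4]
rightmost red 221 139 top red 212 129
start: 220 143 top 210 132
```

View pics/s4.png

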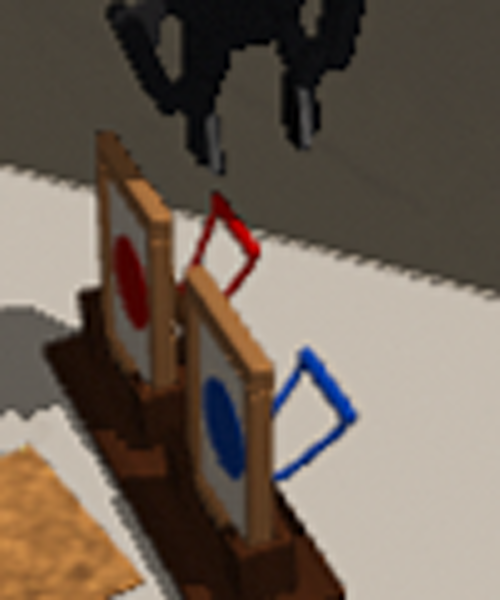

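The sign is back down, about 2 mm off seated, with the stand slightly open. The bar's near end is at (258,252), about 8 mm above its start. Next I close the fingers and descend behind the bar.

Emit:
{"api": "apply_moves", "payload": {
  "moves": [
    [[7, 0, 0, 0], [7, 0, 0, 0], [6, 0, 0, 0], [0, 0, 5, 0], [0, 0, 8, 0], [0, 0, 8, 0], [0, 0, 8, 0], [0, 0, 8, 0], [0, 0, 6, 0], [0, 0, 0, 0]]
  ],
  "hand": -1
}}

```text
clock: 11.45
eef_pos: [0.6202, -0.3457, 0.1045]
tool_rot: [0.94, -0.34, 0.0, -0.003]
ft_force: [0.1, 0.6, -0.2]
grip_width: 0.0001
```

```bash
python3 go.py .6209 -.3457 .100 -39.5
```

```text
t 11.45 pos [ 0.6202 -0.3457  0.1045] yaw -39.79 w 0.0001 F [ 0.1  0.6 -0.2]
turn -0.2938681884062646 shift in current axes [ 0.5 -0.4  4.5] in final axes [ 0.5 -0.4  4.5]
```

Emit:
{"api": "apply_moves", "payload": {
  "moves": [
    [[0, 0, 3, 0], [0, 0, 3, 0], [0, 0, 0, 0], [-5, 0, 0, 0], [-6, 0, 0, 0], [-6, 0, 0, 0], [-6, 0, 0, 0], [-4, 0, 0, 0], [0, 0, 0, 0], [0, 0, 0, 0]]
  ]
}}

```text
clock: 12.45
eef_pos: [0.5987, -0.3274, 0.1009]
tool_rot: [0.94, -0.34, 0.003, -0.002]
ft_force: [1.5, -0.6, -1.0]
grip_width: 0.0001
```

```bash
python3 go.py .597 -.326 .100 -39.5;python3 - <<'E'
from h import *
c=cam("scene");np.save("scene5.npy",c,allow_pickle=True)
cv2.imwrite("pics/s5.png",cv2.resize(c["im"][90:210,170:270,::-1],None,fx=5,fy=5,interpolation=cv2.INTER_CUBIC))
E
```

```text
t 12.45 pos [ 0.5987 -0.3274  0.1009] yaw -39.79 w 0.0001 F [ 1.5 -0.6 -1. ]
turn -0.28828440798008614 shift in current axes [-2.2  0.   0.9] in final axes [-2.2  0.   0.9]
```

View pics/s5.png

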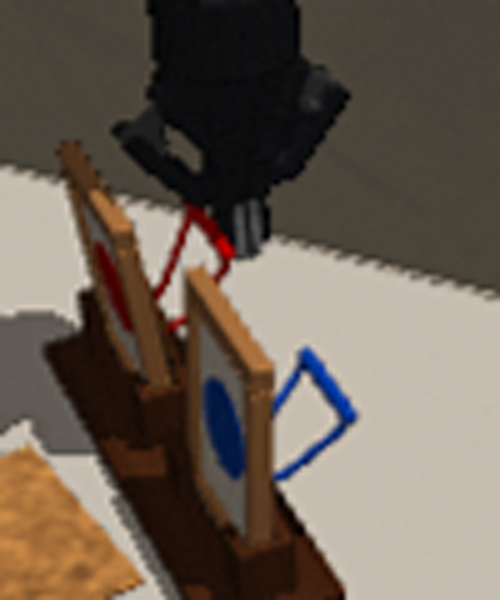

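The closed fingers met the bar from behind and tipped the sign forward; its corner is now at (122,225). I'll back off and triangulate the bar from the wrist and scene views.

Emit:
{"api": "apply_moves", "payload": {
  "moves": [
    [[6, 0, 0, 0], [6, 0, 0, 0], [6, 0, 0, 0], [4, 0, 0, 0], [0, 0, 0, 0], [0, 0, 0, 0], [0, 0, 0, 0], [0, 0, 0, 0], [0, 0, 0, 0], [0, 0, 0, 0]]
  ]
}}

```text
clock: 13.5
eef_pos: [0.6172, -0.3429, 0.0997]
tool_rot: [0.94, -0.34, 0.002, -0.002]
ft_force: [-1.1, 0.3, -0.6]
grip_width: 0.0002
```

```bash
python3 go.py .597 -.326 .100 -39.5;cat > bar.py <<'E'
from h import *
def red(c,box):
    h,S,V=cv2.split(cv2.cvtColor(c["im"],cv2.COLOR_RGB2HSV))
    r=(((h<6)|(h>172))&(S>140)&(V>50)).astype(np.uint8)
    m=np.zeros_like(r);m[box[1]:box[3],box[0]:box[2]]=1
    return r*m
def pr(c,P):
    q=c["T"][:3,:3]@np.array(P)+c["T"][:3,3];return (c["f"]*q[:2]/q[2]+[c["cx"],c["cy"]]).round(1)
if __name__=="__main__":
    w,s,t=cam("wrist"),cam("scene"),cam("top")
    for n,c in(("w9",w),("s9",s),("t9",t)):np.save(n+".npy",c,allow_pickle=True)
    for n,c,b in(("w",w,(0,0,512,384)),("s",s,(170,90,270,200)),("t",t,(100,100,240,215))):
        r=red(c,b)
        k,_=cv2.findContours(r,cv2.RETR_EXTERNAL,cv2.CHAIN_APPROX_NONE)
        for x in k:
            if len(x)>8: p=x[:,0];print(n,len(x),"top",p[p[:,1].argmin()],"bot",p[p[:,1].argmax()],"left",p[p[:,0].argmin()],"right",p[p[:,0].argmax()])
    o=telemetry.get_obs();tip=o["eef_pos"]-[0,0,.017]
    print("tip",tip,pr(s,tip),pr(t,tip),pr(w,tip))
    A=np.hstack([cv2.resize(s["im"][90:210,170:270],(500,600)),cv2.resize(w["im"][60:360,100:400],(300,300))[:, :]] if 0 else [cv2.resize(s["im"][90:210,170:270],(400,480)),cv2.resize(w["im"],(400,300))[:300] if 0 else cv2.copyMakeBorder(cv2.resize(w["im"],(400,300)),0,180,0,0,cv2.BORDER_CONSTANT)])
    cv2.imwrite("pics/a9.png",A[:,:,::-1])
E
python3 bar.py
```

```text
t 13.5 pos [ 0.6172 -0.3429  0.0997] yaw -39.8 w 0.0002 F [-1.1  0.3 -0.6]
turn -0.2993079128377758 shift in current axes [-26.3  -0.1  -0.4] in final axes [-26.3  -0.2  -0.3]
w 29 top [158 328] bot [155 337] left [152 333] right [162 336]
w 275 top [132 204] bot [146 296] left [118 211] right [166 285]
s 35 top [189 139] bot [196 156] left [189 139] right [196 156]
s 66 top [207 129] bot [201 149] left [201 148] right [216 141]
t 14 top [163 146] bot [157 150] left [157 149] right [163 146]
t 10 top [166 135] bot [168 139] left [165 136] right [170 138]
t 15 top [148 135] bot [148 142] left [147 136] right [149 141]
tip [ 0.61723658 -0.3429905   0.08266381] [225.9 138.2] [175.2 115.7] [252.7 255.7]
```

Run:
```python
from bar import *
w,s,t=[np.load(n+".npy",allow_pickle=True).item() for n in("w9","s9","t9")]
print(tri(w,(137,209),s,(207.5,130.5)),tri(w,(158,288),s,(215.5,141)))
```

```text
(array([ 0.60281129, -0.29111029,  0.10381293]), np.float64(0.00751306829340487)) (array([ 0.57801458, -0.32664859,  0.09480103]), np.float64(0.01018026314478754))
```

View pics/a9.png

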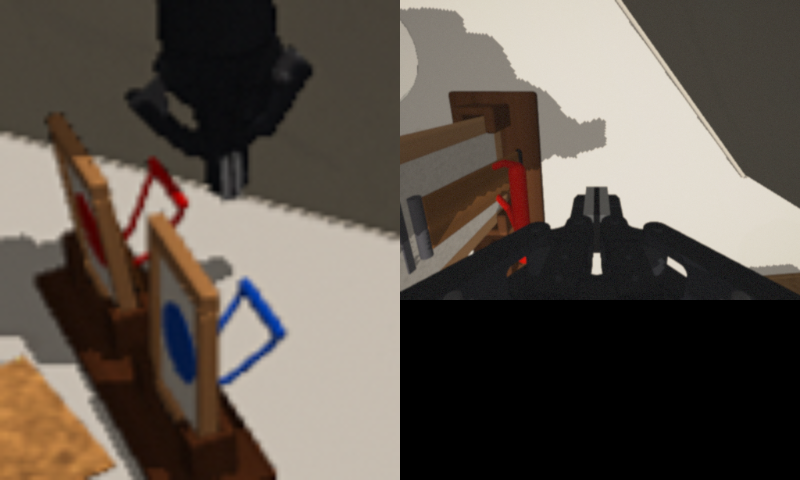

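The left panel shows the sign still leaning forward, with bar ends at (152,162) and (181,204). The right panel shows the bar about 18 to 20 mm in front of the fingers, running along x≈520. That is the last picture I can view, so I work by masks from here.

Run:
```python
from bar import *
w,s,t=[np.load(n+".npy",allow_pickle=True).item() for n in("w9","s9","t9")]
r=red(w,(100,190,200,310))
for y in range(204,304,8):
    x=np.nonzero(r[y])[0];print(y,x.min() if len(x) else None,x.max() if len(x) else None,len(x),end=" | ")
print()
for a,b in(((153,212),(208,130.5)),((160,285),(213,138.2)),((160,300),(215.5,141.3))):print(tri(w,a,s,b))
# left panel sign corners via scene ray intersect: front-right top corner & front-left, blue unaffected
n=np.array([.7703,-.6374,0]);
# sign FR top corner lies in vertical plane through right edge (const y_s); y_s of right edge:
ys=np.array([.6374,.7703,0]);
for name,u,yo in(("FR",(72/4+169.6+0.4,158/4+90),[.5231,-.3212,0]),("FL",(50/4+170,114/4+90),[.5783,-.2537,0])):
    o,d=ray(s,*u);k=(ys@np.array(yo)-ys@o)/(ys@d);P=o+k*d;print(name,P.round(4),"n shift mm",(1000*(n@P-n@np.array(yo))).round(1))
for name,u,yo in(("bar near",(215.5,141.3),[.5762,-.344,0]),("bar far",(208,130.5),[.6109,-.302,0])):
    o,d=ray(s,*u);k=(ys@np.array(yo)-ys@o)/(ys@d);P=o+k*d;print(name,P.round(4),"n shift mm",(1000*(n@P-n@np.array(yo))).round(1))
```

```text
204 132 136 4 | 212 118 157 40 | 220 138 160 23 | 228 140 161 22 | 236 140 161 22 | 244 141 162 22 | 252 124 163 30 | 260 127 163 35 | 268 133 164 32 | 276 137 165 29 | 284 140 165 26 | 292 145 154 10 | 300 None None 0 | 
(array([ 0.60513898, -0.29409015,  0.10261913]), np.float64(0.002532724014861309))
(array([ 0.58157337, -0.32161824,  0.10013487]), np.float64(0.0031235342529531435))
(array([ 0.57480177, -0.33012428,  0.09686399]), np.float64(0.0073443642962144375))
FR [ 0.5012 -0.3031  0.1739] n shift mm -28.4
FL [ 0.5671 -0.2445  0.151 ] n shift mm -14.5
bar near [ 0.5689 -0.3379  0.1031] n shift mm -9.5
bar far [ 0.604  -0.2963  0.1038] n shift mm -9.0
```

Emit:
{"api": "apply_moves", "payload": {
  "moves": [
    [[0, 0, -8, 0], [0, 0, -10, 0], [0, 0, -10, 0], [0, 0, -8, 0], [-7, 0, 0, 0], [-7, 0, 0, 0], [-7, 0, 0, 0], [-7, 0, 0, 0], [-6, 0, 0, 0], [0, 0, 0, 0]]
  ],
  "hand": 0
}}

```text
clock: 14.65
eef_pos: [0.5881, -0.3189, 0.1398]
tool_rot: [0.94, -0.34, 0.002, -0.002]
ft_force: [0.5, -0.7, -0.8]
grip_width: 0.0425
```

```bash
python3 go.py .5865 -.3171 .113 -39.5
cat > bar2.py <<'E'
from bar import *
# bar ends from wrist and scene by mask: fit right edge in wrist; scene extremes
w,s=cam("wrist"),cam("scene");np.save("w10.npy",w,allow_pickle=True);np.save("s10.npy",s,allow_pickle=True)
for n,c,b in(("w",w,(100,50,400,384)),("s",s,(199,90,270,200))):
    r=red(c,b);k,_=cv2.findContours(r,cv2.RETR_EXTERNAL,cv2.CHAIN_APPROX_NONE)
    for x in k:
        if len(x)>8: p=x[:,0];print(n,len(x),"top",p[p[:,1].argmin()],"bot",p[p[:,1].argmax()],"left",p[p[:,0].argmin()],"right",p[p[:,0].argmax()])
    if n=="w":
        for y in range(60,384,12):
            x=np.nonzero(r[y])[0]
            if len(x):print(y,x.min(),x.max(),len(x),end=" | ")
        print()
n=np.array([.7703,-.6374,0]);ys=np.array([.6374,.7703,0])
r=red(s,(199,90,270,200));yy,xx=np.nonzero(r)
i=xx.argmax();e1=(xx[i]-1.,yy[i]);j=yy.argmin();e2=(xx[j]+.5,yy[j]+1.5)
for name,u,yo in(("near",e1,[.5762,-.344,0]),("far",e2,[.6109,-.302,0])):
    o,d=ray(s,*u);k=(ys@np.array(yo)-ys@o)/(ys@d);P=o+k*d;print(name,u,P.round(4),"n shift mm",(1000*(n@P-n@np.array(yo))).round(1))
E
python3 bar2.py
```

```text
t 14.65 pos [ 0.5881 -0.3189  0.1398] yaw -39.79 w 0.0425 F [ 0.5 -0.7 -0.8]
turn -0.28970109045383197 shift in current axes [-2.4 -0.2 26.8] in final axes [-2.4 -0.4 26.8]
w 383 top [213 185] bot [242 286] left [197 191] right [250 281]
192 197 249 53 | 204 237 250 14 | 216 237 250 14 | 228 199 250 21 | 240 207 250 24 | 252 219 250 24 | 264 229 250 22 | 276 237 250 14 | 
s 66 top [207 129] bot [201 149] left [201 148] right [216 141]
near (np.float64(215.0), np.int64(140)) [ 0.568  -0.3372  0.1077] n shift mm -10.6
far (np.float64(207.5), np.float64(130.5)) [ 0.6029 -0.2954  0.1042] n shift mm -10.4
```

```bash
python3 - <<'E'
from bar import *
w=np.load("w10.npy",allow_pickle=True).item();P=[onz(w,243.5,v,.105) for v in(188,284)];print(P,(P[0]+P[1])/2,np.linalg.norm(P[0]-P[1]),np.degrees(np.arctan2(*(P[0]-P[1])[1::-1])))
P=np.mean(P,0)
E
python3 go.py .586 -.317 .113 -39.5
```

```text
[array([ 0.60415019, -0.29223944,  0.105     ]), array([ 0.56663753, -0.33661681,  0.105     ])] [ 0.58539386 -0.31442812  0.105     ] 0.05810810415750716 49.791812268283024
t 14.75 pos [ 0.5888 -0.3195  0.1399] yaw -39.8 w 0.043 F [-0.6  0.8  0.6]
turn -0.2974323463678843 shift in current axes [-3.8  0.  26.8] in final axes [-3.7 -0.2 26.9]
```

Emit:
{"api": "apply_moves", "payload": {
  "moves": [
    [[-3, 0, 0, 0], [-2, 0, 0, 0], [0, 0, 4, 0], [0, 0, 5, 0], [0, 0, 5, 0], [0, 0, 5, 0], [0, 0, 4, 0], [0, 0, 2, 0], [0, 0, 0, 0], [0, 0, 0, 0]]
  ]
}}

```text
clock: 15.75
eef_pos: [0.5858, -0.3171, 0.1114]
tool_rot: [0.94, -0.341, 0.003, -0.002]
ft_force: [0.5, 0.1, -0.2]
grip_width: 0.0423
```

```bash
python3 go.py .5854 -.3144 .111 -39.5
```

```text
t 15.75 pos [ 0.5858 -0.3171  0.1114] yaw -39.83 w 0.0423 F [ 0.5  0.1 -0.2]
turn -0.33178162519115517 shift in current axes [-2.  -1.8  0.4] in final axes [-2.  -1.8  0.4]
```

Emit:
{"api": "apply_moves", "payload": {
  "moves": [
    [[0, 0, 0, 0], [0, 0, 0, 0], [0, 0, 0, 0], [0, 0, 0, 0], [0, 0, 0, 0], [2, 0, 0, 0], [2, 0, 0, 0], [2, 0, 0, 0], [2, 0, 0, 0], [0, 0, 0, 0]]
  ],
  "hand": -1
}}

```text
clock: 16.75
eef_pos: [0.5917, -0.3219, 0.1112]
tool_rot: [0.94, -0.341, 0.002, -0.002]
ft_force: [-0.1, -0.5, 0.2]
grip_width: 0.0059
```

```bash
python3 go.py .5854 -.3144 .111 -39.5;cat > st.py <<'E'
from bar import *
# bar (wrist) and red-disc (scene) state
s=cam("scene");np.save("s11.npy",s,allow_pickle=True)
k,_=cv2.findContours(red(s,(180,90,204,180)),cv2.RETR_EXTERNAL,cv2.CHAIN_APPROX_NONE)
k=max(k,key=len);M=cv2.boundingRect(k);print("disc bbox",M)
r=red(s,(203,90,270,200));yy,xx=np.nonzero(r);i=xx.argmax();print("bar near px",xx[i],yy[i])
E
python3 st.py
python3 - <<'E'
from bar import *
for n in("scene","scene2","scene3","scene4","scene5","s10"):
    s=np.load(n+".npy",allow_pickle=True).item()
    k,_=cv2.findContours(red(s,(180,90,204,180)),cv2.RETR_EXTERNAL,cv2.CHAIN_APPROX_NONE);print(n,cv2.boundingRect(max(k,key=len)))
E
```

```text
t 16.75 pos [ 0.5917 -0.3219  0.1112] yaw -39.83 w 0.0059 F [-0.1 -0.5  0.2]
turn -0.3322577569737746 shift in current axes [-9.7 -1.7  0.2] in final axes [-9.7 -1.8  0.2]
disc bbox (191, 138, 8, 18)
bar near px 219 138
scene (192, 137, 7, 19)
scene2 (192, 129, 7, 19)
scene3 (192, 135, 7, 19)
scene4 (193, 137, 7, 19)
scene5 (189, 139, 7, 17)
s10 (189, 139, 8, 17)
```

The grip pulled the sign back upright, with its disc back near its start pixel. I'll lift a little and check.

Emit:
{"api": "apply_moves", "payload": {
  "moves": [
    [[1, 0, 0, 0], [1, 0, -1, 0], [1, 0, -2, 0], [1, 0, -2, 0], [0, 0, -2, 0], [0, 0, -2, 0], [0, 0, 0, 0], [0, 0, 0, 0], [0, 0, 0, 0], [0, 0, 0, 0]]
  ]
}}

```text
clock: 17.8
eef_pos: [0.5935, -0.3239, 0.1187]
tool_rot: [0.94, -0.341, -0.0, -0.003]
ft_force: [0.3, 0.5, -2.2]
grip_width: 0.0064
```

```bash
python3 go.py .5854 -.3144 .111 -39.5;python3 st.py
```

```text
t 17.8 pos [ 0.5935 -0.3239  0.1187] yaw -39.82 w 0.0064 F [ 0.3  0.5 -2.2]
turn -0.3224813320252906 shift in current axes [-12.3  -2.1   7.7] in final axes [-12.3  -2.2   7.7]
disc bbox (192, 136, 7, 18)
bar near px 220 136
```

Emit:
{"api": "apply_moves", "payload": {
  "moves": [
    [[1, 0, -2, 0], [1, 0, -2, 0], [1, 0, -2, 0], [0, 0, -2, 0], [0, 0, -1, 0], [0, 0, 0, 0], [0, 0, 0, 0], [0, 0, 0, 0], [0, 0, 0, 0], [0, 0, 0, 0]]
  ]
}}

```text
clock: 18.85
eef_pos: [0.5958, -0.3259, 0.1283]
tool_rot: [0.94, -0.341, -0.0, -0.003]
ft_force: [-0.3, 0.7, -4.5]
grip_width: 0.0064
```

```bash
python3 go.py .5854 -.3144 .111 -39.5;cat >> st.py <<'E'
def cen(s):
    a=s["im"][110:170,180:204].astype(float);wt=np.clip(a[...,0]-1.8*np.maximum(a[...,1],a[...,2]),0,None)
    # keep only disc blob
    k,_=cv2.findContours(red(s,(180,90,204,180)),cv2.RETR_EXTERNAL,cv2.CHAIN_APPROX_NONE);m=np.zeros(s["im"].shape[:2],np.uint8);cv2.drawContours(m,[max(k,key=len)],-1,1,-1);m=cv2.dilate(m,np.ones((3,3)))[110:170,180:204]
    wt*=m;y,x=np.mgrid[110:170,180:204];return ((wt*x).sum()/wt.sum()).round(2),((wt*y).sum()/wt.sum()).round(2)
for n in("scene","scene2","scene3","scene4","s10"):print(n,cen(np.load(n+".npy",allow_pickle=True).item()),end=" ")
print("now",cen(s))
E
python3 st.py
```

```text
t 18.85 pos [ 0.5958 -0.3259  0.1283] yaw -39.82 w 0.0064 F [-0.3  0.7 -4.5]
turn -0.32237932223364396 shift in current axes [-15.3  -2.1  17.4] in final axes [-15.3  -2.2  17.3]
disc bbox (192, 133, 7, 18)
bar near px 221 132
scene (np.float64(195.65), np.float64(145.85)) scene2 (np.float64(195.03), np.float64(137.83)) scene3 (np.float64(195.46), np.float64(143.8)) scene4 (np.float64(195.93), np.float64(146.11)) s10 (np.float64(192.16), np.float64(146.39)) now (np.float64(195.44), np.float64(141.3))
```

Sign and bar rise together again, so the squeezed grip seems to lock the bar's rotation. With the bar held up here, easing the grip should let the sign's weight open the hinge. I'll do it in small steps.

Emit:
{"api": "apply_moves", "payload": {
  "moves": [
    [[0, 0, 0, 0], [0, 0, 0, 0], [0, 0, 0, 0], [0, 0, 0, 0], [0, 0, 0, 0], [0, 0, 0, 0], [0, 0, 0, 0], [0, 0, 0, 0], [0, 0, 0, 0], [0, 0, 0, 0]]
  ],
  "hand": -0.83
}}

```text
clock: 19.9
eef_pos: [0.5958, -0.3259, 0.1283]
tool_rot: [0.94, -0.341, -0.0, -0.003]
ft_force: [-0.5, 0.5, -2.6]
grip_width: 0.0074
```

```bash
python3 go.py .5854 -.3144 .111 -39.5;python3 st.py
```

```text
t 19.9 pos [ 0.5958 -0.3259  0.1283] yaw -39.82 w 0.0074 F [-0.5  0.5 -2.6]
turn -0.316948868874249 shift in current axes [-15.3  -2.   17.4] in final axes [-15.3  -2.2  17.3]
disc bbox (192, 133, 7, 18)
bar near px 221 132
scene (np.float64(195.65), np.float64(145.85)) scene2 (np.float64(195.03), np.float64(137.83)) scene3 (np.float64(195.46), np.float64(143.8)) scene4 (np.float64(195.93), np.float64(146.11)) s10 (np.float64(192.16), np.float64(146.39)) now (np.float64(195.41), np.float64(141.28))
```

Emit:
{"api": "apply_moves", "payload": {
  "moves": [
    [[0, 0, 0, 0], [0, 0, 0, 0], [0, 0, 0, 0], [0, 0, 0, 0], [0, 0, 0, 0], [0, 0, 0, 0], [0, 0, 0, 0], [0, 0, 0, 0], [0, 0, 0, 0], [0, 0, 0, 0]]
  ],
  "hand": -0.81
}}

```text
clock: 20.95
eef_pos: [0.5954, -0.3255, 0.1286]
tool_rot: [0.94, -0.341, -0.001, -0.003]
ft_force: [-1.2, 1.2, -1.9]
grip_width: 0.008
```

```bash
python3 go.py .5854 -.3144 .111 -39.5;python3 st.py | grep -v zzz
python3 - <<'E'
from bar import *
s=np.load("s11.npy",allow_pickle=True).item()
n=np.array([.7703,-.6374,0]);ys=np.array([.6374,.7703,0])
r=red(s,(203,90,270,200));yy,xx=np.nonzero(r);i=xx.argmax();u=(xx[i]-1.,yy[i])
for yo in([.5762,-.344,0],):
    o,d=ray(s,*u);k=(ys@np.array(yo)-ys@o)/(ys@d);P=o+k*d;print("near",u,P.round(4),(1000*(n@P-n@np.array(yo))).round(1))
    s0=np.load("scene.npy",allow_pickle=True).item();o,d=ray(s0,219,143);k=(ys@np.array(yo)-ys@o)/(ys@d);print("start",(o+k*d).round(4))
E
```

```text
t 20.95 pos [ 0.5954 -0.3255  0.1286] yaw -39.82 w 0.008 F [-1.2  1.2 -1.9]
turn -0.3160943043578186 shift in current axes [-14.8  -2.1  17.7] in final axes [-14.8  -2.2  17.6]
disc bbox (192, 137, 7, 18)
bar near px 221 133
scene (np.float64(195.65), np.float64(145.85)) scene2 (np.float64(195.03), np.float64(137.83)) scene3 (np.float64(195.46), np.float64(143.8)) scene4 (np.float64(195.93), np.float64(146.11)) s10 (np.float64(192.16), np.float64(146.39)) now (np.float64(195.48), np.float64(145.51))
near (np.float64(220.0), np.int64(133)) [ 0.58   -0.3471  0.1251] 4.9
start [ 0.5761 -0.3439  0.0944]
```

That worked: the disc is back at its seated height and the bar stayed at z≈0.125, so the stand is open. Now I release, rise, and move over the sign's top.

Emit:
{"api": "apply_moves", "payload": {
  "moves": [
    [[0, 0, 0, 0], [0, 0, 0, 0], [0, 0, 0, 0], [0, 0, -10, 0], [0, 0, -15, 0], [0, 0, -15, 0], [0, 0, -15, 0], [-5, 0, -5, 0], [-15, 0, 0, 0], [-15, 0, 0, 0]]
  ],
  "hand": 0
}}

```text
clock: 22.0
eef_pos: [0.5715, -0.3057, 0.1979]
tool_rot: [0.94, -0.341, 0.006, -0.002]
ft_force: [0.3, 0.6, 0.4]
grip_width: 0.0428
```

```bash
python3 go.py .5543 -.2904 .137 -39.5;python3 st.py;python3 bar2.py
```

```text
t 22.0 pos [ 0.5715 -0.3057  0.1979] yaw -39.86 w 0.0428 F [0.3 0.6 0.4]
turn -0.36375433324423057 shift in current axes [-23.6  -0.2  60.7] in final axes [-23.   -0.8  60.9]
disc bbox (192, 138, 7, 18)
bar near px 221 134
scene (np.float64(195.65), np.float64(145.85)) scene2 (np.float64(195.03), np.float64(137.83)) scene3 (np.float64(195.46), np.float64(143.8)) scene4 (np.float64(195.93), np.float64(146.11)) s10 (np.float64(192.16), np.float64(146.39)) now (np.float64(195.74), np.float64(146.32))
w 281 top [283 171] bot [294 250] left [267 177] right [306 183]
132 202 202 1 | 180 268 306 15 | 192 295 305 11 | 204 267 304 14 | 216 276 304 15 | 228 285 303 15 | 240 292 302 11 | 
s 75 top [212 124] bot [216 149] left [211 141] right [221 138]
near (np.float64(220.0), np.int64(134)) [ 0.5798 -0.347   0.122 ] n shift mm 4.7
far (np.float64(212.5), np.float64(125.5)) [ 0.6149 -0.3053  0.1157] n shift mm 5.2
```

Emit:
{"api": "apply_moves", "payload": {
  "moves": [
    [[-11, 0, 0, 0], [-10, 0, 0, 0], [-2, 0, 4, 0], [0, 0, 7, 0], [0, 0, 8, 0], [0, 0, 8, 0], [0, 0, 8, 0], [0, 0, 8, 0], [0, 0, 5, 0], [0, 0, 0, 0]]
  ]
}}

```text
clock: 23.15
eef_pos: [0.5559, -0.2926, 0.1427]
tool_rot: [0.94, -0.341, 0.005, -0.001]
ft_force: [0.3, -0.1, -0.2]
grip_width: 0.0427
```

```bash
python3 go.py .5543 -.2904 .137 -39.5
```

```text
t 23.15 pos [ 0.5559 -0.2926  0.1427] yaw -39.88 w 0.0427 F [ 0.3 -0.1 -0.2]
turn -0.3846920641024667 shift in current axes [-2.7 -0.6  5.7] in final axes [-2.6 -0.6  5.7]
```

Emit:
{"api": "apply_moves", "payload": {
  "moves": [
    [[-1, 0, 2, 0], [-1, 0, 2, 0], [0, 0, 0, 0], [0, 0, 0, 0], [0, 0, 0, 0], [0, 0, 0, 0], [0, 0, 0, 0], [0, 0, 0, 0], [0, 0, -3, 0], [0, 0, -5, 0]]
  ],
  "hand": -1
}}

```text
clock: 24.15
eef_pos: [0.5521, -0.2896, 0.1455]
tool_rot: [0.94, -0.341, 0.002, -0.002]
ft_force: [-0.8, 0.2, -2.6]
grip_width: 0.0114
```

```bash
python3 go.py .5543 -.2904 .22 -39.5;python3 st.py
```

```text
t 24.15 pos [ 0.5521 -0.2896  0.1455] yaw -39.87 w 0.0114 F [-0.8  0.2 -2.6]
turn -0.3728931081685687 shift in current axes [  2.4  -1.3 -74.5] in final axes [  2.2  -0.8 -74.5]
disc bbox (192, 136, 7, 18)
bar near px 221 133
scene (np.float64(195.65), np.float64(145.85)) scene2 (np.float64(195.03), np.float64(137.83)) scene3 (np.float64(195.46), np.float64(143.8)) scene4 (np.float64(195.93), np.float64(146.11)) s10 (np.float64(195.75), np.float64(146.31)) now (np.float64(195.47), np.float64(144.51))
```

Emit:
{"api": "apply_moves", "payload": {
  "moves": [
    [[0, 0, -6, 0], [0, 0, -9, 0], [0, 0, -11, 0], [0, 0, -11, 0], [0, 0, -10, 0], [0, 0, -4, 0], [-6, 3, 0, 0], [-12, 6, 0, 0], [-15, 8, 0, 0], [-15, 8, 0, 0]]
  ]
}}

```text
clock: 25.2
eef_pos: [0.5001, -0.2792, 0.2032]
tool_rot: [0.94, -0.34, 0.007, -0.001]
ft_force: [-0.3, 0.1, -3.2]
grip_width: 0.0111
```

```bash
python3 go.py .3787 -.2537 .18 -31
```

```text
t 25.2 pos [ 0.5001 -0.2792  0.2032] yaw -39.81 w 0.0111 F [-0.3  0.1 -3.2]
turn -8.812988014293694 shift in current axes [-109.9   58.3   21.5] in final axes [-117.2   40.6   23.2]
```

Emit:
{"api": "apply_moves", "payload": {
  "moves": [
    [[-15, 8, 0, 0], [-15, 7, 0, -2], [-15, 7, 0, -2], [-14, 6, 0, -2], [-14, 5, 0, -2], [-12, 5, 2, -1], [-10, 4, 4, 0], [-5, 2, 4, 0], [0, 0, 4, 0], [0, 0, 0, 0]]
  ]
}}

```text
clock: 26.2
eef_pos: [0.3799, -0.2518, 0.1849]
tool_rot: [0.965, -0.263, 0.003, -0.001]
ft_force: [0.8, 0.0, -3.0]
grip_width: 0.0109
```

```bash
python3 go.py .3787 -.2537 .135 -31
```

```text
t 26.2 pos [ 0.3799 -0.2518  0.1849] yaw -30.53 w 0.0109 F [ 0.8  0.  -3. ]
turn 0.4702760068860812 shift in current axes [-0.3  2.5 49.8] in final axes [-0.1  2.3 49.9]
```

Emit:
{"api": "apply_moves", "payload": {
  "moves": [
    [[0, 1, 5, 0.4], [0, 1, 7, 0], [0, 0, 7, 0], [0, 0, 7, 0], [0, 0, 7, 0], [0, 0, 6, 0], [0, 0, 4, 0], [0, 0, 2, 0], [0, 0, 0, 0], [0, 0, 0, 0]]
  ]
}}

```text
clock: 27.2
eef_pos: [0.3807, -0.2539, 0.1349]
tool_rot: [0.964, -0.266, 0.003, -0.002]
ft_force: [0.4, 1.3, -2.9]
grip_width: 0.0112
```

```bash
python3 go.py .3787 -.2537 .1295 -31
```

```text
t 27.2 pos [ 0.3807 -0.2539  0.1349] yaw -30.91 w 0.0112 F [ 0.4  1.3 -2.9]
turn 0.09419669678479181 shift in current axes [-1.8  0.9  5.4] in final axes [-1.8  0.9  5.4]
```

Emit:
{"api": "apply_moves", "payload": {
  "moves": [
    [[-1, 0, 1, 0], [0, 0, 1, 0], [0, 0, 1, 0], [0, 0, 1, 0], [0, 0, 1, 0], [0, 0, 0, 0], [0, 0, 0, 0], [0, 0, 0, 0], [0, 0, 0, 0], [0, 0, 0, 0]]
  ]
}}

```text
clock: 28.2
eef_pos: [0.3805, -0.2538, 0.1306]
tool_rot: [0.964, -0.266, 0.004, -0.001]
ft_force: [-0.8, -0.4, -3.2]
grip_width: 0.0113
```

```bash
python3 go.py .3787 -.2537 .1295 -31
```

```text
t 28.2 pos [ 0.3805 -0.2538  0.1306] yaw -30.9 w 0.0113 F [-0.8 -0.4 -3.2]
turn 0.09557334865471034 shift in current axes [-1.6  0.9  1.1] in final axes [-1.6  0.9  1.1]
```

Not in contact yet, so I lower further.

Emit:
{"api": "apply_moves", "payload": {
  "moves": [
    [[0, 0, 1, 0], [0, 0, 1, 0], [0, 0, 1, 0], [0, 0, 1, 0], [0, 0, 0, 0], [0, 0, 0, 0], [0, 0, 0, 0], [0, 0, 0, 0], [0, 0, 0, 0], [0, 0, 0, 0]]
  ]
}}

```text
clock: 29.2
eef_pos: [0.3821, -0.2551, 0.1301]
tool_rot: [0.964, -0.267, 0.007, -0.0]
ft_force: [-0.0, 0.8, -0.5]
grip_width: 0.0112
```

```bash
python3 go.py .3787 -.2537 .1295 -31
```

```text
t 29.2 pos [ 0.3821 -0.2551  0.1301] yaw -30.92 w 0.0112 F [-0.   0.8 -0.5]
turn 0.07941165344911383 shift in current axes [-3.6  0.5  0.6] in final axes [-3.6  0.5  0.6]
```

The sign is on the mat. I'll ease the fingers open and follow back so the sign leans gently onto its stand.

Emit:
{"api": "apply_moves", "payload": {
  "moves": [
    [[0, 0, 0, 0], [0, 0, 0, 0], [0, 0, 0, 0], [0, 0, 0, 0], [3, 0, 0, 0], [3, 0, 0, 0], [3, 0, 0, 0], [3, 0, 0, 0], [3, 0, 0, 0], [2, 0, 0, 0]]
  ],
  "hand": -0.2
}}

```text
clock: 30.2
eef_pos: [0.3995, -0.2654, 0.131]
tool_rot: [0.964, -0.266, 0.008, 0.0]
ft_force: [0.0, -0.1, 0.4]
grip_width: 0.034
```

```bash
python3 go.py .3787 -.2537 .1295 -31
cat > fin.py <<'E'
from bar import *
s,t=cam("scene"),cam("top");np.save("s12.npy",s,allow_pickle=True);np.save("t12.npy",t,allow_pickle=True)
mc=np.array([.4044,-.2692]);a=np.radians(-31);n=np.array([np.cos(a),np.sin(a),0]);y=np.array([-n[1],n[0],0])
print("mat centre px",pr(s,[*mc,.003]),pr(t,[*mc,.003]))
for nm,c,b in(("s",s,(120,90,260,230)),("t",t,(80,130,220,270))):
    k,_=cv2.findContours(red(c,b),cv2.RETR_EXTERNAL,cv2.CHAIN_APPROX_NONE)
    for x in k:
        if len(x)>8:p=x[:,0];print(nm,len(x),"top",p[p[:,1].argmin()],"bot",p[p[:,1].argmax()],"left",p[p[:,0].argmin()],"right",p[p[:,0].argmax()])
# predictions for lean L degrees: disc centre front / bar ends
for L in(0,8,15,20):
    l=np.radians(L);b=np.array([*mc,.003])-n*.027;u=n*np.sin(l)+np.array([0,0,np.cos(l)]);f=n*np.cos(l)-np.array([0,0,np.sin(l)])
    h=b+u*.104+f*.0085;B=h+f*.049+u*.0042
    print(L,"top ctr",pr(s,b+u*.14),"bar s",pr(s,B-y*.03),pr(s,B+y*.03),"bar t",pr(t,B-y*.03),pr(t,B+y*.03))
E
python3 fin.py
```

```text
t 30.2 pos [ 0.3995 -0.2654  0.131 ] yaw -30.91 w 0.034 F [ 0.  -0.1  0.4]
turn 0.08927313385774482 shift in current axes [-23.8   0.7   1.1] in final axes [-23.8   0.7   1.5]
mat centre px [165.  200.9] [143.2 223.3]
s 42 top [153 173] bot [156 192] left [151 176] right [160 188]
s 98 top [174 160] bot [173 188] left [169 181] right [185 173]
t 20 top [131 230] bot [139 236] left [131 230] right [140 236]
t 14 top [156 212] bot [150 217] left [150 216] right [156 212]
t 53 top [136 192] bot [158 209] left [134 193] right [160 208]
0 top ctr [145.9 162.6] bar s [175.4 170.5] [164.3 158. ] bar t [152.8 218.3] [125.9 201.4]
8 top ctr [153.5 160. ] bar s [181.2 171.1] [170.  158.7] bar t [157.9 211.8] [131.3 195.2]
15 top ctr [160.2 158.6] bar s [185.8 172.4] [174.6 160. ] bar t [162.1 206.8] [135.8 190.3]
20 top ctr [164.8 158.1] bar s [188.9 173.6] [177.6 161.3] bar t [164.9 203.7] [138.8 187.3]
```

The bar pixels match the 15° lean prediction and the force is zero, so the sign rests on its stand. I open a little more and rise.

Emit:
{"api": "apply_moves", "payload": {
  "moves": [
    [[1, 0, 0, 0], [2, 0, 0, 0], [0, 0, 0, 0], [0, 0, 0, 0], [0, 0, -3, 0], [0, 0, -6, 0], [0, 0, -8, 0], [0, 0, -8, 0], [0, 0, -10, 0], [0, 0, -10, 0]]
  ],
  "hand": 0.2
}}

```text
clock: 31.3
eef_pos: [0.4002, -0.266, 0.179]
tool_rot: [0.964, -0.266, 0.007, -0.0]
ft_force: [0.7, 0.1, -0.0]
grip_width: 0.0511
```

Emit:
{"api": "apply_moves", "payload": {
  "moves": [
    [[0, 0, -12, 0], [0, 0, -12, 0], [0, 0, -12, 0], [0, 0, -12, 0], [0, 0, -12, 0], [0, 0, 0, 0], [0, 0, 0, 0], [0, 0, 0, 0], [0, 0, 0, 0], [0, 0, 0, 0]]
  ]
}}

```text
clock: 32.3
eef_pos: [0.4, -0.2662, 0.2476]
tool_rot: [0.964, -0.266, 0.01, 0.001]
ft_force: [-0.2, 0.1, 0.3]
grip_width: 0.0513
```

```bash
python3 go.py .3787 -.2537 .1295 -31; python3 fin.py
python3 - <<'E'
from bar import *
s,t=[np.load(n+".npy",allow_pickle=True).item() for n in("s12","t12")]
A,B=tri(s,(184,173),t,(159,208))[0],tri(s,(174.5,161),t,(135.5,193))[0];print("bar",A.round(4),B.round(4),"yaw y",np.degrees(np.arctan2(B[1]-A[1],B[0]-A[0])))
m=(A+B)/2-np.array([.4044,-.2692,0]);a=np.radians(-31);print("bar in mat",m[0]*np.cos(a)+m[1]*np.sin(a),-m[0]*np.sin(a)+m[1]*np.cos(a),m[2])
def blue(c):
    h,S,V=cv2.split(cv2.cvtColor(c["im"],cv2.COLOR_RGB2HSV));r=((h>105)&(h<130)&(S>130)).astype(np.uint8)[100:240,170:260];M=cv2.moments(r,True);return M["m10"]/M["m00"],M["m01"]/M["m00"],M["m00"]
print(blue(np.load("s9.npy",allow_pickle=True).item()),blue(s))
E
```

```text
t 32.3 pos [ 0.4    -0.2662  0.2476] yaw -30.92 w 0.0513 F [-0.2  0.1  0.3]
turn 0.08479915547152928 shift in current axes [-27.1   0.6 117.6] in final axes [-24.7   0.2 118.1]
mat centre px [165.  200.9] [143.2 223.3]
s 42 top [153 173] bot [156 192] left [151 176] right [160 189]
s 97 top [174 160] bot [174 188] left [169 181] right [185 173]
t 42 top [121 224] bot [140 236] left [121 224] right [140 236]
t 12 top [156 212] bot [151 216] left [151 215] right [156 212]
t 15 top [138 202] bot [139 209] left [138 202] right [140 209]
t 52 top [136 192] bot [158 209] left [135 193] right [160 208]
0 top ctr [145.9 162.6] bar s [175.4 170.5] [164.3 158. ] bar t [152.8 218.3] [125.9 201.4]
8 top ctr [153.5 160. ] bar s [181.2 171.1] [170.  158.7] bar t [157.9 211.8] [131.3 195.2]
15 top ctr [160.2 158.6] bar s [185.8 172.4] [174.6 160. ] bar t [162.1 206.8] [135.8 190.3]
20 top ctr [164.8 158.1] bar s [188.9 173.6] [177.6 161.3] bar t [164.9 203.7] [138.8 187.3]
bar [ 0.4356 -0.3185  0.0902] [ 0.4638 -0.2735  0.0932] yaw y 57.9048695427262
bar in mat 0.052624929200708104 0.00030450843942244135 0.09173725466528054
(53.202185792349724, 71.06557377049181, 183.0) (52.29608938547486, 72.63687150837988, 179.0)
```

```bash
python3 -c "
from workcell import workorder;print(workorder.job_done())"
```

```text
the job is handed in; nothing more can be done
None
```

The red sign is standing on the cork mat with its stand open and its red disc facing the robot. I handed the job in shortly after 32.3 s on the robot's clock, and no verdict is reported.

**Unfolding:**
- The first two pulls lifted the sign with the bar instead of opening the stand, because the full grip seemed to stop the bar turning.
- An attempt to push the bar up from behind failed and tipped the sign forward in its stall; pulling the bar back set it upright.
- Easing the grip while holding the bar up let the sign's own weight open the stand. I measured the bar about 25 mm above where it started, which is roughly 0.53 rad.

**Placing:** I lifted the sign by its bare top, turned it to match the mat and set it down. The fingers eased it back onto its stand and then withdrew.

**Last checks:**

| Check | Measured |
|---|---|
| Lean | about 15° |
| Centre sideways on the mat | within about 1 mm of the middle |
| Centre front to back | about 13 mm before the middle, inferred from the bar position |
| Turn from the mat | about 1° |
| Gripper | clear of the sign, force about zero |

**What disagreed:**
- The blue mask shifted by 1 to 1.5 pixels, about 4 mm, between two late pictures. I put this down to mask noise, because the robot never deliberately touched that sign.
- I had no picture left to view at the end, so the final checks come from colour masks only. The stand's foot was not measured directly.

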